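Sort handed post brackets into their bays

ROBOT

A 6-joint arm with a two-finger parallel gripper is mounted at the origin on a cart in front of the work surface, level with it; the furniture and walls round the work are solid. World frame = base frame: x ahead of the robot, y to its left, z up, the work surface at z = 0. Lengths are in m, angles in rad, forces in N, time in s.
With the tool pointing down it reaches from about 0.25 to 0.775 m from the base axis. Payload 4 kg.
Tool frame: the origin (TCP) lies midway between the tips of the shut fingers; the grasp point (between the pads) lies 19 mm behind it (robot.tcp_to_grasp is the z of the grasp point in the tool frame, in m); z points along the fingers, y is the line along which they close (so a half turn about z gives the same grasp; the last joint's range is limited). The gripper opens to 94 mm and grips with 3 to 60 N. Pads are 16 mm wide; open, the fingers measure 119 mm over their backs; the gripper's body (75 mm by 177 mm) begins 78 mm behind the grasp point.
Start: joints at [1.012, 0.087, 1.371, -0, 1.684, -0.103], TCP at [0.242, 0.494, 0.206] pointing down, gripper open.
Joint ranges: [-3.1, 3.1], [-0.76, 2.03], [0.27, 2.55], [-1.08, 4.22], [0.17, 2.65], [-2.57, 2.57]. Speed limits (rad/s): [2.79, 2.79, 3.14, 3.14, 3.14, 3.14].

INTERFACE

Orientations are given as a rotation vector (axis times angle).
In Python, from cell import readout, optics, robot gives the robot as it stands.
- The arm moves only by the shell command python3 -m jog 'ROWS' [FORCE]. ROWS is a JSON object of lists of equal length, an entry for each row: "travel": the shift along the tool's x, y, z each as a share of 0.2 m, from -1 to 1, a list of three; "dr": the turn, a rotation vector about the tool's x, y, z each as a share of 180 degrees, from -1 to 1, a list of three; "jaw": the opening, from -1 (shut) to 1 (fully open). A call has 1 to 8 rows; each row is the pose to reach, as a shift and turn from the pose commanded when the call began, along the tool's axes at that moment, turning the shorter way round; what a row does not reach only later rows make up. A row lasts 1/8 s, in which the tool goes at most 62.5 mm and 10.7 degrees, less where a joint would pass 70% of its speed; a pose out of reach is approached as far as the arm can. A call with a number of a shift or a turn outside -1 to 1 is refused whole. A call with a gripper value outside its range is refused whole. The fingers move at their own pace and stop on an object; FORCE is the grip in N (left out, the last holds). Time passes only in rows, so rows that repeat a pose let the fingers close. It gives the time, the measured TCP pose, the force, the opening and the grip force at its end, in the units of the state.
- readout.get_state(): the state, without advancing time (a new reading comes with each control period).
- optics.snapshot(name): name is "side" or "top"; returns a dict with "pixels" (420x560x3 uint8, blue, green, red), "K" (3x3 intrinsics, pixels), "distortion" ([k1, k2, p1, p2, k3] as OpenCV has them; the pictures are not rectified), "R" (3x3) and "t" (3): a world point X has camera coordinates R X + t. Camera axes: x right, y down, z forward; pixel columns grow to the right and rows downward; lengths in m; the calibration is good to about 2 mm. A picture is of the moment at which its call begins. There is no depth.
- robot.close_job(): hands the job in; it is judged then, once.
The state is a dict: "t": time; "joints": joint angles; "qd": joint speeds; "joint_torque": joint torques, N m; "tool_pos": TCP position; "tcp_rot": TCP orientation; "force": force on the tool from outside, world axes, zero at the start; "moment": the same for the moment, N m; "opening": opening from 0.0 (shut) to 1.0 (fully open); "grasp_force": force on a finger pad.
Only numpy, scipy, OpenCV 4.12 (cv2) and the standard library are available. Lean on these libraries where they do the work, as an engineer would, in place of code of your own. Each camera call takes 0.05 s, during which the arm holds its last target. There are 200 camera calls.

TASK

Two mirror-image steel post brackets lie on the bench: slide the left-hand one into the blue bay on the left and the right-hand one into the yellow bay on the right, each wholly inside with nothing sticking out of the mouth. The left-hand bracket is the one whose short leg points left when you look down on it with the long leg pointing away from you. Slide them flat along the bench without lifting them (a shut gripper can hook into the square socket), and leave the other things on the bench where they are.

Things in the scene. Friction and masses are not known exactly. Their poses are not given: they have to be found in the camera images.
- bracket_l: Left-hand steel bracket, 0.25 kg: L-shaped plate 5 mm thick, legs 36 mm wide; on its corner an open square socket, outside 54 mm, inside 46 mm, floored by the plate, rim 43 mm high. Long leg ends 82 mm, short leg 55 mm from the socket's axis. With the long leg pointing away from you the short leg points left. Origin: socket axis, underside. x along long leg, +y along short leg
- bracket_l_socket (a point): centre of the left-hand bracket's socket, 22 mm above its underside; axes as the bracket's
- bracket_l_long_tip (a point): middle of the end edge of the left-hand bracket's long leg (82 mm along its x)
- bracket_l_short_tip (a point): middle of the end edge of the left-hand bracket's short leg (55 mm along its +y)
- bracket_r: Right-hand steel bracket, 0.25 kg: L-shaped plate 5 mm thick, legs 36 mm wide; on its corner an open square socket, outside 54 mm, inside 46 mm, floored by the plate, rim 43 mm high. Long leg ends 82 mm, short leg 55 mm from the socket's axis. With the long leg pointing away from you the short leg points right. Origin: socket axis, underside. x along long leg, -y along short leg
- bracket_r_socket (a point): centre of the right-hand bracket's socket, 22 mm above its underside; axes as the bracket's
- bracket_r_long_tip (a point): middle of the end edge of the right-hand bracket's long leg (82 mm along its x)
- bracket_r_short_tip (a point): middle of the end edge of the right-hand bracket's short leg (55 mm along its -y)
- bay_left: blue bay fixed on the left (+y side): three walls 40 mm high, 12 mm thick; floor of the same colour level with the bench, no sill; inside 200 mm deep, 180 mm wide, mouth towards the middle of the bench. Origin: centre of the floor. x points inward: mouth at x = -100 mm, back wall at x = +100 mm; side walls at y = -90 and +90 mm
- bay_right: yellow bay fixed on the right (-y side): three walls 40 mm high, 12 mm thick; floor of the same colour level with the bench, no sill; inside 200 mm deep, 180 mm wide, mouth towards the middle of the bench. Origin: centre of the floor. x points inward: mouth at x = -100 mm, back wall at x = +100 mm; side walls at y = -90 and +90 mm
- tape_measure_mid (a point): bystander: yellow tape measure, 35 x 67 x 60 mm, standing on the bench near the robot; its middle
- tape_black_1_mid (a point): bystander: roll of black tape, 67 mm across, 19 mm high, behind the work; its middle
- solder_spool_mid (a point): bystander: small blue spool of solder, 40 mm across, 22 mm high, behind the work; its middle

How it is judged:
By the outcome, as a careful person would: the job done as asked, in the order asked, and still so for the second after the job is handed in, with the robot touching nothing.
It also fails if it takes over 58 s, if anything falls off the work surface, if the arm or the gripper's body presses on something with over 40 N, if the wrist force passes 120 N, or if a joint passes its speed limit or range.

## Working session

There is one attempt and no reset: what is moved stays moved. The work goes in short steps, Python scripts to look and compute and a shell command to move; the robot and the scene stay as the last step left them, time stands still between calls to the robot, and variables do not carry over. Pictures are saved under pics/ and viewed, at most 10 in all, crops included, and the job is handed in when it is done.

```bash
mkdir -p pics; cat > h.py <<'E'
import numpy as np, cv2
from cell import readout, optics, robot
def snap(n,f):
    s=optics.snapshot(n); cv2.imwrite('pics/'+f,s['pixels']); np.save('pics/'+n+'.npy',s,allow_pickle=True); return s
def load(n): return np.load('pics/'+n+'.npy',allow_pickle=True).item()
def px2w(s,uv,z=0.):
    uv=np.array(uv,float).reshape(-1,1,2)
    p=cv2.undistortPoints(uv,np.array(s['K']),np.array(s['distortion'])).reshape(-1,2)
    R=np.array(s['R']);t=np.array(s['t']);c=-R.T@t
    d=np.c_[p,np.ones(len(p))]@R
    return c+d*((z-c[2])/d[:,2])[:,None]
E
python3 - <<'E'
from h import *
a=snap('top','top1.png');b=snap('side','side1.png')
st=readout.get_state();print(st)
E
```

```text
{'t': 0.1, 'joints': array([ 1.01192777e+00,  8.78565907e-02,  1.37210014e+00, -5.28945150e-06,
        1.68358598e+00, -1.03102102e-01]), 'qd': array([-0.00079826, -0.00082202, -0.00423654, -0.00145442, -0.00036873,
       -0.0006856 ]), 'joint_torque': array([ 2.05886827e-03, -3.41255236e+01, -3.03300011e+01,  7.19869486e-02,
        3.04768374e-02, -7.48303546e-05]), 'tool_pos': array([0.24182711, 0.4934349 , 0.20443612]), 'tcp_rot': array([-7.09594550e-01, -3.05975839e+00,  2.89898285e-03]), 'force': array([ 0.83193817, -1.46889206, -0.03237049]), 'moment': array([-0.0098782 , -0.00119958, -0.05368792]), 'grasp_force': 0.0, 'opening': 1.0020718314386636}
```

View pics/top1.png

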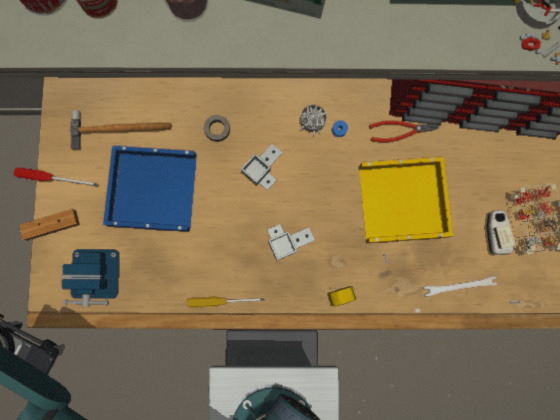

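View pics/side1.png

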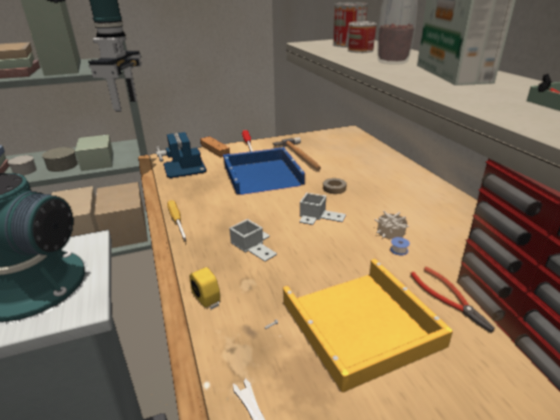

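```bash
python3 - <<'E'
from h import *
s=load('top');im=s['pixels'][130:270,220:330]
cv2.imwrite('pics/crop1.png',cv2.resize(im,None,fx=4.2,fy=4.2,interpolation=cv2.INTER_CUBIC))
print(s['pixels'].shape)
print(px2w(s,[(112,146),(196,150),(190,230),(105,224),(360,164),(444,157),(452,240),(366,243)],.04).round(3))
print(px2w(s,[(217,128),(340,129),(342,296)],.02).round(3))
E
```

```text
(420, 560, 3)
[[ 0.697  0.411  0.04 ]
 [ 0.687  0.198  0.04 ]
 [ 0.484  0.207  0.04 ]
 [ 0.498  0.419  0.04 ]
 [ 0.654 -0.217  0.04 ]
 [ 0.673 -0.431  0.04 ]
 [ 0.462 -0.442  0.04 ]
 [ 0.454 -0.228  0.04 ]]
[[ 0.751  0.148  0.02 ]
 [ 0.75  -0.17   0.02 ]
 [ 0.324 -0.169  0.02 ]]
```

View pics/crop1.png

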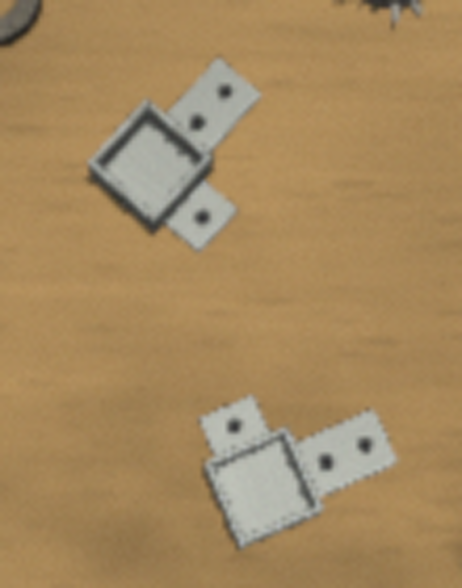

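```bash
python3 - <<'E'
from h import *
s=load('top')
f=lambda l,z: px2w(s,np.array(l)/4.2+[219.6,129.6],z)[:,:2]
for n,r,t in [('L',[(208,462),(287,431),(322,510),(242,547)],[(385,433),(225,406)]),('R',[(148,103),(212,157),(154,228),(91,168)],[(240,77),(218,230)])]:
    c=f(r,.043);t=f(t,.005);m=c.mean(0)
    print(n,m.round(4),np.linalg.norm(np.diff(c,axis=0),axis=1).round(4))
    for v in t-m: print(np.linalg.norm(v).round(4),np.degrees(np.arctan2(v[1],v[0])).round(1),(m+v).round(3))
for n,c in [('bl',[(112,146),(196,150),(190,230),(105,224)]),('br',[(360,164),(444,157),(452,240),(366,243)])]:
    print(n,px2w(s,c,.04).mean(0).round(3))
from scipy.spatial.transform import Rotation as Ro
print(Ro.from_rotvec(readout.get_state()['tcp_rot']).as_matrix().round(3))
E
```

```text
L [ 0.4467 -0.0216] [0.0498 0.0505 0.0515]
0.0819 -64.2 [ 0.482 -0.095]
0.0565 24.1 [0.498 0.001]
R [0.6394 0.0464] [0.0506 0.0552 0.0524]
0.083 -40.1 [ 0.703 -0.007]
0.052 -129.2 [0.607 0.006]
bl [0.592 0.309 0.04 ]
br [ 0.561 -0.329  0.04 ]
[[-0.898  0.44  -0.001]
 [ 0.44   0.898 -0.002]
 [ 0.    -0.002 -1.   ]]
```

```bash
cat >> h.py <<'E'
from scipy.spatial.transform import Rotation as Ro
def go(x,y,z,ang):
    "print travel/dr from present pose to TCP x,y,z with tool y at ang deg, pointing down"
    st=readout.get_state(); M=Ro.from_rotvec(st['tcp_rot']); p=st['tool_pos']
    a=np.radians(ang); ty=np.array([np.cos(a),np.sin(a),0]); tz=np.array([0,0,-1.]); T=Ro.from_matrix(np.c_[np.cross(ty,tz),ty,tz])
    m=M.as_matrix(); print('t',st['t'],'p',p.round(4),'yang',np.degrees(np.arctan2(m[1,1],m[0,1])).round(1),'F',st['force'].round(1),'open',round(st['opening'],3),'gf',round(st['grasp_force'],1))
    print('travel',(M.inv().apply(np.array([x,y,z])-p)/.2).round(3).tolist(),'dr',((M.inv()*T).as_rotvec()/np.pi).round(3).tolist())
E
python3 -c "
from h import *
go(.447,-.022,.14,26)"
```

```text
t 0.1 p [0.2418 0.4934 0.2044] yang 63.9 F [ 0.8 -1.5 -0. ] open 1.002 gf 0.0
travel [-2.056, -1.862, 0.325] dr [-0.001, 0.0, 0.21]
```

```bash
python3 -m jog '{"travel":[[-1,-0.9,0],[-1,-0.9,0],[-1,-0.9,0],[-1,-0.9,0],[-1,-0.9,0],[-1,-0.9,0]],"dr":[[0,0,0.1],[0,0,0.1],[0,0,0.1],[0,0,0.1],[0,0,0.1],[0,0,0.1]],"jaw":[-1,-1,-1,-1,-1,-1]}' 15 ; python3 -c "
from h import *
go(.447,-.022,.14,26)"
```

```text
t: 0.85
tool_pos: [0.3427, 0.2431, 0.2052]
tcp_rot: [-1.184, -2.909, 0.0]
force: [-1.2, 0.4, 0.1]
opening: 0.398
grasp_force: 0.0
t 0.85 p [0.3427 0.2431 0.2052] yang 45.7 F [-1.2  0.4  0.1] open 0.398 gf 0.0
travel [-1.299, -0.584, 0.326] dr [-0.0, -0.0, 0.109]
```

```bash
python3 -m jog '{"travel":[[-1,-0.5,0.3],[-1,-0.5,0.3],[-1,-0.5,0.3],[-1,-0.5,0.3],[-1,-0.5,0.3],[-1,-0.5,0.3]],"dr":[[0,0,0.11],[0,0,0.11],[0,0,0.11],[0,0,0.11],[0,0,0.11],[0,0,0.11]],"jaw":[-1,-1,-1,-1,-1,-1]}' ; python3 -c "
from h import *
go(.447,-.022,.06,26)"
```

```text
t: 1.6
tool_pos: [0.4164, 0.0345, 0.1454]
tcp_rot: [-1.661, -2.666, -0.001]
force: [-0.7, -0.2, 0.2]
opening: 0.008
grasp_force: 0.0
t 1.6 p [0.4164 0.0345 0.1454] yang 26.2 F [-0.7 -0.2  0.2] open 0.008 gf 0.0
travel [-0.322, 0.013, 0.427] dr [0.0, -0.0, 0.001]
```

```bash
python3 -m jog '{"travel":[[-0.16,0,0],[-0.32,0.013,0.1],[-0.322,0.013,0.25],[-0.322,0.013,0.38],[-0.322,0.013,0.38]],"dr":[[0,0,0],[0,0,0],[0,0,0],[0,0,0],[0,0,0]],"jaw":[-1,-1,-1,-1,-1]}' ; python3 - <<'E'
from h import *
go(.447,-.022,.013,26)
s=snap('top','t2.png');b=snap('side','s2.png')
i=cv2.resize(s['pixels'][190:280,240:340],(600,540),interpolation=cv2.INTER_CUBIC)
j=cv2.resize(b['pixels'][180:280,200:300],(540,540),interpolation=cv2.INTER_CUBIC)
cv2.imwrite('pics/c2.png',cv2.resize(np.hstack([i,j]),(800,379)))
E
```

```text
t: 2.22
tool_pos: [0.4456, -0.0214, 0.0679]
tcp_rot: [-1.657, -2.664, 0.002]
force: [0.1, 0.4, 0.4]
opening: 0.005
grasp_force: 0.0
t 2.225 p [ 0.4456 -0.0214  0.0679] yang 26.3 F [0.1 0.4 0.4] open 0.005 gf 0.0
travel [-0.007, 0.006, 0.274] dr [-0.001, -0.001, 0.001]
```

View pics/c2.png

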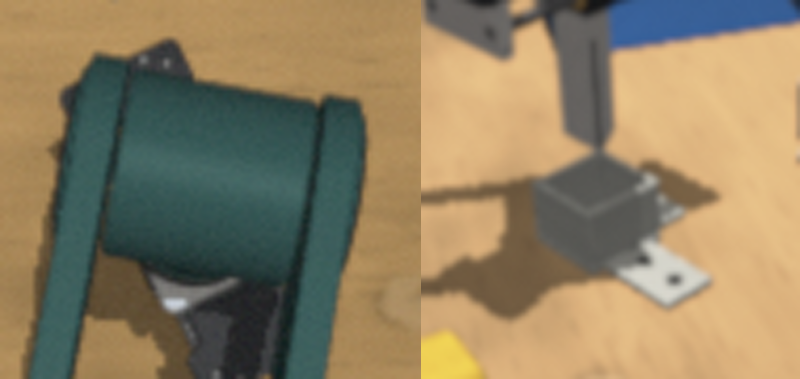

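The side view shows the shut fingertips (crop 598,150) about 25 mm above the middle of the socket's rim (597,182), so it is safe to go down and spread inside.

```bash
python3 -m jog '{"travel":[[-0.007,0.006,0.12],[-0.007,0.006,0.2],[-0.007,0.006,0.27],[-0.007,0.006,0.27],[-0.007,0.006,0.27],[-0.007,0.006,0.27],[-0.007,0.006,0.27],[-0.007,0.006,0.27]],"dr":[[0,0,0],[0,0,0],[0,0,0],[0,0,0],[0,0,0],[0,0,0],[0,0,0],[0,0,0]],"jaw":[-1,-1,-1,-1,-0.6,-0.45,-0.45,-0.45]}' 10; python3 - <<'E'
from h import *
go(.465,.05,.013,0)
E
```

```text
t: 3.32
tool_pos: [0.4495, -0.0243, 0.0161]
tcp_rot: [1.662, 2.664, 0.001]
force: [0.4, 0.4, 1.5]
opening: 0.225
grasp_force: 10.1
t 3.325 p [ 0.4495 -0.0243  0.0161] yang 26.1 F [0.4 0.4 1.5] open 0.225 gf 10.1
travel [0.3, 0.233, 0.016] dr [0.001, 0.0, 0.145]
```

```bash
python3 -m jog '{"travel":[[0.04,0.03,0],[0.08,0.06,0],[0.12,0.09,0],[0.16,0.12,0],[0.2,0.15,0],[0.24,0.18,0],[0.28,0.21,0],[0.3,0.233,0]],"dr":[[0,0,0.018],[0,0,0.036],[0,0,0.055],[0,0,0.073],[0,0,0.091],[0,0,0.11],[0,0,0.128],[0,0,0.145]],"jaw":[-0.45,-0.45,-0.45,-0.45,-0.45,-0.45,-0.45,-0.45]}'; python3 - <<'E'
from h import *
go(.535,.12,.016,-3)
E
```

```text
t: 4.32
tool_pos: [0.464, 0.0492, 0.016]
tcp_rot: [2.222, 2.219, -0.004]
force: [-2.8, -3.6, 3.7]
opening: 0.231
grasp_force: 10.1
t 4.325 p [0.464  0.0492 0.016 ] yang -0.1 F [-2.8 -3.6  3.7] open 0.231 gf 10.1
travel [0.355, 0.355, -0.001] dr [-0.0, 0.001, 0.016]
```

```bash
python3 -m jog '{"travel":[[0.05,0.05,0],[0.1,0.1,0],[0.15,0.15,0],[0.2,0.2,0],[0.25,0.25,0],[0.3,0.3,0],[0.34,0.34,0],[0.355,0.355,0]],"dr":[[0,0,0],[0,0,0],[0,0,0],[0,0,0.005],[0,0,0.01],[0,0,0.016],[0,0,0.016],[0,0,0.016]],"jaw":[-0.45,-0.45,-0.45,-0.45,-0.45,-0.45,-0.45,-0.45]}'; python3 - <<'E'
from h import *
go(.578,.20,.016,-3)
s=snap('top','t3.png');b=snap('side','s3.png')
i=cv2.resize(s['pixels'][120:270,150:300],(600,600),interpolation=cv2.INTER_CUBIC)
j=cv2.resize(b['pixels'][130:280,200:350],(600,600),interpolation=cv2.INTER_CUBIC)
cv2.imwrite('pics/c3.png',cv2.resize(np.hstack([i,j]),(800,400)))
E
```

```text
t: 5.32
tool_pos: [0.5354, 0.1209, 0.016]
tcp_rot: [2.276, 2.165, -0.003]
force: [-4.1, -4.7, 6.9]
opening: 0.23
grasp_force: 10.1
t 5.325 p [0.5354 0.1209 0.016 ] yang -2.9 F [-4.1 -4.7  6.9] open 0.23 gf 10.1
travel [0.406, 0.193, -0.001] dr [-0.0, 0.001, 0.001]
```

View pics/c3.png

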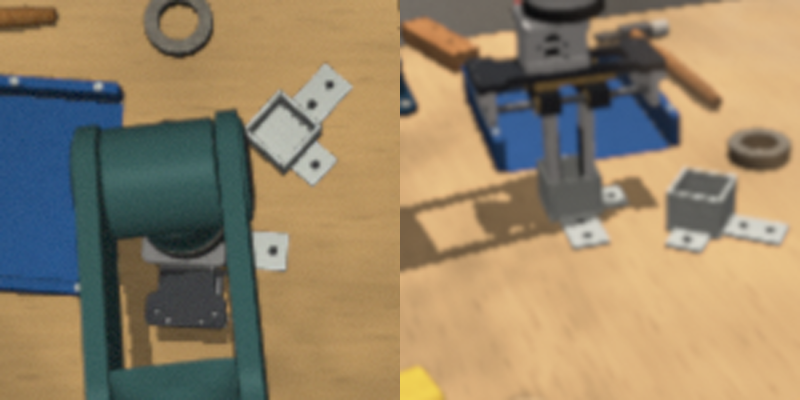

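The bracket rides flat with the spread fingers, its long leg trailing (left crop 270,250), clear of the other bracket (280,130). I'll carry on into the bay.

```bash
python3 -m jog '{"travel":[[0.05,0.025,0],[0.1,0.05,0],[0.16,0.075,0],[0.22,0.1,0],[0.28,0.13,0],[0.34,0.16,0],[0.4,0.19,0],[0.406,0.193,0]],"dr":[[0,0,0],[0,0,0],[0,0,0],[0,0,0],[0,0,0],[0,0,0],[0,0,0],[0,0,0]],"jaw":[-0.45,-0.45,-0.45,-0.45,-0.45,-0.45,-0.45,-0.45]}'; python3 - <<'E'
from h import *
go(.578,.332,.016,-3)
E
```

```text
t: 6.42
tool_pos: [0.5788, 0.201, 0.016]
tcp_rot: [2.275, 2.165, 0.001]
force: [-1.7, -3.0, 5.9]
opening: 0.23
grasp_force: 10.1
t 6.425 p [0.5788 0.201  0.016 ] yang -2.8 F [-1.7 -3.   5.9] open 0.23 gf 10.1
travel [0.654, -0.036, -0.0] dr [0.0, 0.0, 0.001]
```

```bash
python3 -m jog '{"travel":[[0.07,0,0],[0.15,0,0],[0.24,-0.01,0],[0.33,-0.02,0],[0.42,-0.03,0],[0.52,-0.036,0],[0.62,-0.036,0],[0.655,-0.036,0]],"dr":[[0,0,0],[0,0,0],[0,0,0],[0,0,0],[0,0,0],[0,0,0],[0,0,0],[0,0,0]],"jaw":[-0.45,-0.45,-0.45,-0.45,-0.45,-0.45,-0.45,-0.45]}'; python3 -m jog '{"travel":[[0,0,0],[0,0,0],[0,0,0],[0,0,0],[0,0,-0.1],[0,0,-0.3],[0,0,-0.55],[0,0,-0.55]],"dr":[[0,0,0],[0,0,0],[0,0,0],[0,0,0],[0,0,0],[0,0,0],[0,0,0],[0,0,0]],"jaw":[-0.75,-0.8,-0.8,-0.8,-0.8,-0.8,-0.8,-1]}'; python3 - <<'E'
from h import *
go(.639,.046,.126,-40)
E
```

```text
t: 7.42
tool_pos: [0.5772, 0.3329, 0.016]
tcp_rot: [2.275, 2.166, -0.0]
force: [-0.3, -6.0, 6.7]
opening: 0.231
grasp_force: 10.1
t: 8.43
tool_pos: [0.5808, 0.3331, 0.1341]
tcp_rot: [2.274, 2.161, 0.021]
force: [0.1, 0.2, 0.6]
opening: 0.027
grasp_force: 0.0
t 8.425 p [0.5808 0.3331 0.1341] yang -2.9 F [0.1 0.2 0.6] open 0.027 gf 0.0
travel [-1.419, 0.363, 0.035] dr [0.003, -0.003, 0.206]
```

```bash
python3 -m jog '{"travel":[[-0.3,0.07,0],[-0.6,0.15,0],[-0.9,0.25,0],[-1,0.3,0],[-1,0.35,0],[-1,0.36,0]],"dr":[[0,0,0.04],[0,0,0.08],[0,0,0.12],[0,0,0.16],[0,0,0.206],[0,0,0.206]],"jaw":[-1,-1,-1,-1,-1,-1]}'; python3 - <<'E'
from h import *
go(.639,.046,.068,-40)
s=snap('top','t4.png')
cv2.imwrite('pics/c4.png',cv2.resize(s['pixels'][120:260,80:300],None,fx=3.5,fy=3.5,interpolation=cv2.INTER_CUBIC))
E
```

```text
t: 9.18
tool_pos: [0.6392, 0.1274, 0.125]
tcp_rot: [-2.846, -1.329, 0.001]
force: [-0.5, -0.3, 0.3]
opening: 0.005
grasp_force: 0.0
t 9.175 p [0.6392 0.1274 0.125 ] yang -39.9 F [-0.5 -0.3  0.3] open 0.005 gf 0.0
travel [-0.313, 0.261, 0.285] dr [-0.0, 0.0, 0.0]
```

View pics/c4.png

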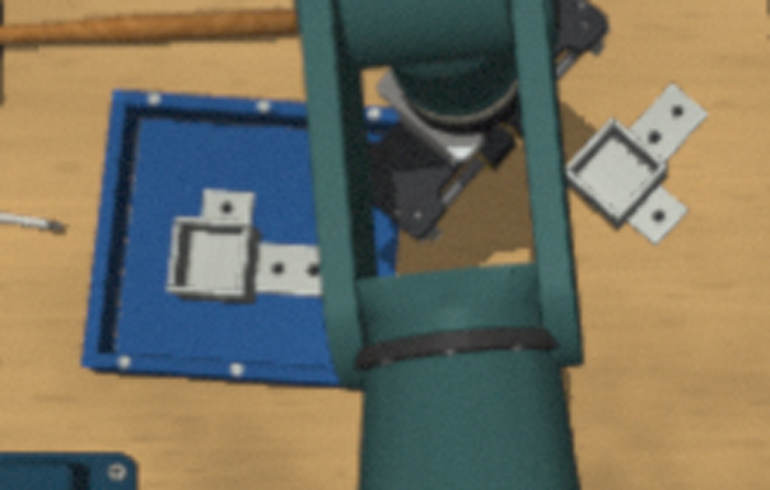

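The left-hand bracket sits inside the blue bay (socket at crop 210,258; long leg ending near 325,270, with the mouth near 390). The other bracket hasn't moved.

```bash
python3 -m jog '{"travel":[[-0.15,0.13,0],[-0.3,0.25,0.05],[-0.313,0.261,0.15],[-0.313,0.261,0.28],[-0.313,0.261,0.28],[-0.313,0.261,0.28]],"dr":[[0,0,0],[0,0,0],[0,0,0],[0,0,0],[0,0,0],[0,0,0]],"jaw":[-1,-1,-1,-1,-1,-1]}'; python3 - <<'E'
from h import *
go(.639,.046,.016,-40)
b=snap('side','s5.png')
cv2.imwrite('pics/c5.png',cv2.resize(b['pixels'][140:240,270:370],(600,600),interpolation=cv2.INTER_CUBIC))
E
```

```text
t: 9.98
tool_pos: [0.639, 0.0477, 0.0699]
tcp_rot: [-2.846, -1.331, -0.001]
force: [0.6, 0.4, 0.6]
opening: 0.002
grasp_force: 0.0
t 9.975 p [0.639  0.0477 0.0699] yang -39.9 F [0.6 0.4 0.6] open 0.002 gf 0.0
travel [-0.007, 0.005, 0.269] dr [0.0, -0.0, 0.001]
```

View pics/c5.png

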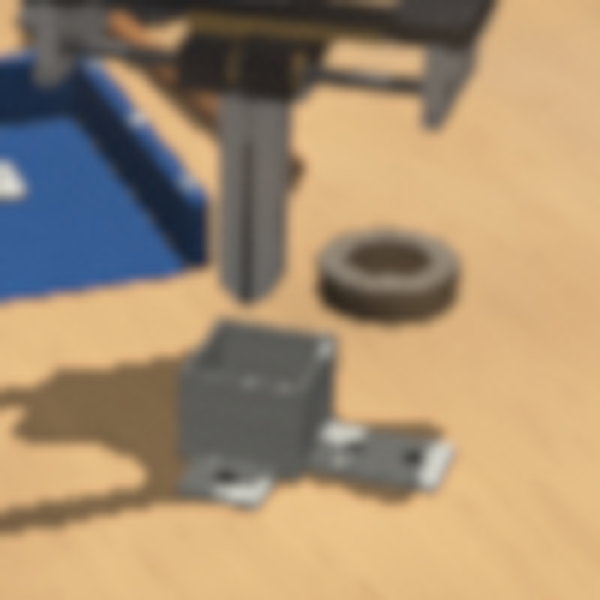

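The fingertips (248,300) are above the socket (rim centre 258,355), about 4 mm short in +x. I'll correct that while going down.

```bash
python3 -m jog '{"travel":[[0.006,0.02,0.05],[0.006,0.02,0.15],[0.006,0.02,0.265],[0.006,0.02,0.265],[0.006,0.02,0.265],[0.006,0.02,0.265],[0.006,0.02,0.265],[0.006,0.02,0.265]],"dr":[[0,0,0],[0,0,0],[0,0,0],[0,0,0],[0,0,0],[0,0,0],[0,0,0],[0,0,0]],"jaw":[-1,-1,-1,-1,-0.6,-0.45,-0.45,-0.45]}' 10; python3 - <<'E'
from h import *
go(.545,-.09,.016,-40)
E
```

```text
t: 11.02
tool_pos: [0.6432, 0.0452, 0.0177]
tcp_rot: [2.847, 1.328, 0.002]
force: [-1.5, 1.4, 2.8]
opening: 0.232
grasp_force: 10.0
t 11.025 p [0.6432 0.0452 0.0177] yang -40.0 F [-1.5  1.4  2.8] open 0.232 gf 10.0
travel [-0.834, 0.058, 0.007] dr [0.0, -0.0, 0.0]
```

```bash
python3 -m jog '{"travel":[[-0.06,0,0],[-0.16,0.01,0],[-0.28,0.02,0],[-0.4,0.03,0],[-0.52,0.04,0],[-0.64,0.05,0],[-0.76,0.058,0],[-0.834,0.058,0]],"dr":[[0,0,0],[0,0,0],[0,0,0],[0,0,0],[0,0,0],[0,0,0],[0,0,0],[0,0,0]],"jaw":[-0.45,-0.45,-0.45,-0.45,-0.45,-0.45,-0.45,-0.45]}'; python3 - <<'E'
from h import *
go(.545,-.20,.016,-40)
s=snap('top','t6.png');b=snap('side','s6.png')
i=cv2.resize(s['pixels'][120:270,280:430],(600,600),interpolation=cv2.INTER_CUBIC)
j=cv2.resize(b['pixels'][160:380,240:460],(600,600),interpolation=cv2.INTER_CUBIC)
cv2.imwrite('pics/c6.png',cv2.resize(np.hstack([i,j]),(800,400)))
E
```

```text
t: 12.02
tool_pos: [0.5444, -0.0918, 0.0176]
tcp_rot: [2.847, 1.326, 0.005]
force: [2.6, 3.9, 5.0]
opening: 0.23
grasp_force: 10.1
t 12.025 p [ 0.5444 -0.0918  0.0176] yang -40.1 F [2.6 3.9 5. ] open 0.23 gf 10.1
travel [-0.412, 0.351, 0.008] dr [0.001, -0.001, -0.0]
```

View pics/c6.png

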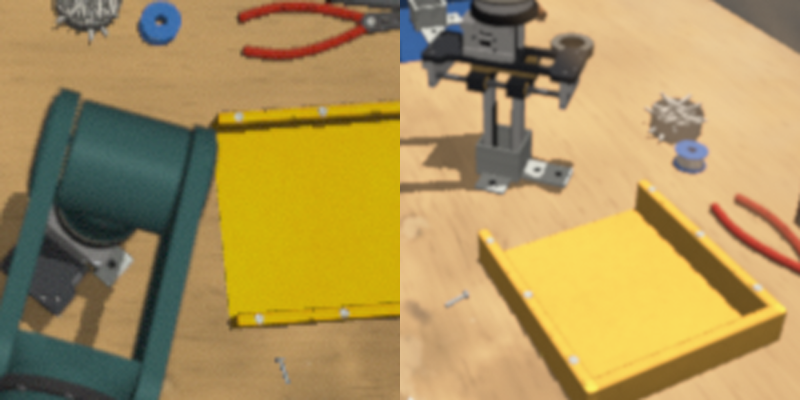

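The right-hand bracket follows flat (right crop 500,160) and is lined up with the yellow mouth. I'll drive it in.

```bash
python3 -m jog '{"travel":[[-0.06,0.05,0],[-0.14,0.12,0],[-0.23,0.2,0],[-0.32,0.27,0],[-0.41,0.35,0],[-0.5,0.425,0],[-0.59,0.5,0],[-0.64,0.545,0]],"dr":[[0,0,0],[0,0,0],[0,0,0],[0,0,0],[0,0,0],[0,0,0],[0,0,0],[0,0,0]],"jaw":[-0.45,-0.45,-0.45,-0.45,-0.45,-0.45,-0.45,-0.45]}'; python3 - <<'E'
from h import *
go(.547,-.312,.016,-40)
E
```

```text
t: 13.12
tool_pos: [0.5443, -0.2582, 0.0176]
tcp_rot: [-2.844, -1.325, -0.001]
force: [-0.9, 8.0, 9.4]
opening: 0.235
grasp_force: 10.1
t 13.125 p [ 0.5443 -0.2582  0.0176] yang -40.0 F [-0.9  8.   9.4] open 0.235 gf 10.1
travel [-0.197, 0.184, 0.007] dr [-0.001, -0.001, -0.0]
```

```bash
python3 -m jog '{"travel":[[-0.04,0.035,0],[-0.09,0.08,0],[-0.14,0.13,0],[-0.18,0.17,0],[-0.2,0.185,0],[-0.2,0.185,0],[-0.2,0.185,0]],"dr":[[0,0,0],[0,0,0],[0,0,0],[0,0,0],[0,0,0],[0,0,0],[0,0,0]],"jaw":[-0.45,-0.45,-0.45,-0.45,-0.45,-0.45,-0.45]}'; python3 -m jog '{"travel":[[0,0,0],[0,0,0],[0,0,0],[0,0,0],[0,0,-0.1],[0,0,-0.3],[0,0,-0.6],[0,0,-0.8]],"dr":[[0,0,0],[0,0,0],[0,0,0],[0,0,0],[0,0,0],[0,0,0],[0,0,0],[0,0,0]],"jaw":[-0.75,-0.8,-0.8,-0.8,-0.8,-0.8,-0.8,-1]}'; python3 - <<'E'
from h import *
go(.3,-.1,.18,-40)
E
```

```text
t: 14.0
tool_pos: [0.547, -0.3126, 0.0175]
tcp_rot: [-2.845, -1.327, -0.0]
force: [1.4, 4.9, 8.1]
opening: 0.233
grasp_force: 10.1
t: 15.0
tool_pos: [0.5494, -0.3135, 0.1819]
tcp_rot: [2.842, 1.326, 0.005]
force: [-0.6, 0.1, 0.5]
opening: 0.032
grasp_force: 0.0
t 15.0 p [ 0.5494 -0.3135  0.1819] yang -40.0 F [-0.6  0.1  0.5] open 0.032 gf 0.0
travel [0.017, -1.641, -0.0] dr [0.002, -0.0, 0.0]
```

```bash
python3 -m jog '{"travel":[[0,-0.25,0],[0,-0.5,0],[0,-0.75,0],[0,-1,0],[0,-1,0],[0,-1,0]],"dr":[[0,0,0],[0,0,0],[0,0,0],[0,0,0],[0,0,0],[0,0,0]],"jaw":[-1,-1,-1,-1,-1,-1]}'; python3 - <<'E'
from h import *
s=snap('top','t7.png')
cv2.imwrite('pics/c7.png',cv2.resize(s['pixels'][110:310,95:475],(800,421),interpolation=cv2.INTER_CUBIC))
E
```

```text
t: 15.75
tool_pos: [0.396, -0.1849, 0.1781]
tcp_rot: [2.844, 1.327, 0.003]
force: [-0.2, -1.2, -0.2]
opening: 0.004
grasp_force: 0.0
```

View pics/c7.png

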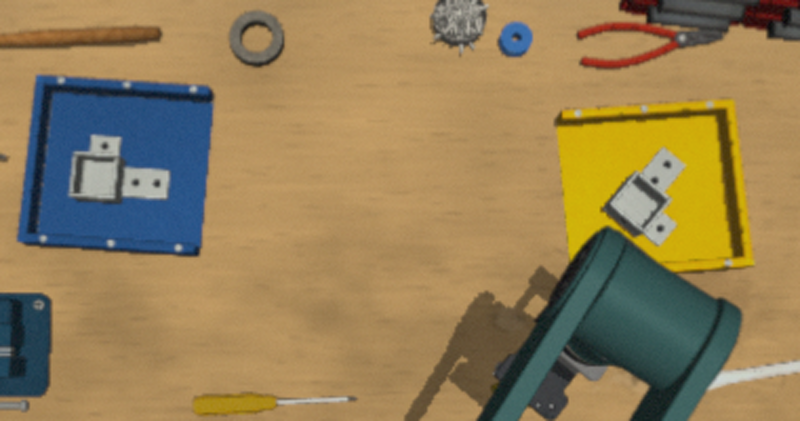

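Both brackets are wholly inside: the left-hand one at (97,175) in the blue bay, the right-hand one at (640,200) in the yellow bay. The roll of tape and the spool are where they were, and the arm touches nothing.

```bash
python3 -c "
from h import *
print(robot.close_job())"
```

```text
the job is handed in; nothing more can be done
None
```

Both brackets were slid flat into their bays, left-hand in blue and right-hand in yellow, each wholly inside in the last picture; the tape measure was hidden by the arm there, so I didn't recheck it, and the job was handed in at about 16 s.

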